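Move the circuit board from the preheater to the cooling stand with the spatula

ROBOT

A 7-joint arm with a two-finger parallel gripper is mounted at the origin on the work surface. World frame = base frame: x ahead of the robot, y to its left, z up, the work surface at z = 0. Lengths are in mm, angles in rad, forces in N, time in s.
With the tool pointing down it reaches from about 425 to 875 mm from the base axis. Payload 8.4 kg.
Tool frame: the origin (TCP) lies at the very end of the fingers, on their centre line; the grasp point (between the pads) lies 19 mm behind it; z points along the fingers, y is the line along which they close (so a half turn about z gives the same grasp; the last joint's range is limited). The gripper opens to 87 mm and grips with 3 to 60 N. Pads are 19 mm wide; open, the fingers measure 117 mm over their backs; the gripper's body (75 mm by 190 mm) begins 51 mm behind the grasp point.
Start: joints at [1.25, 0.333, 0.04, 1.465, -0.013, 1.343, -0.059], TCP at [142.97, -634.051, 184.346] pointing down, gripper open.
Joint ranges: [-2.58, 2.58], [-0.38, 2.09], [-1.3, 1.39], [0.25, 2.4], [-1.5, 4.64], [0.08, 2.09], [-2.65, 2.65]. Speed limits (rad/s): [2.22, 2.22, 2.79, 2.79, 3.14, 3.14, 3.14].

INTERFACE

Orientations are given as a rotation vector (axis times angle).
In Python, from bench import robot gives the robot as it stands. The module is installed in compiled form; this text tells all that it offers.
- The arm moves only by the tool apply_moves, never from a script. Its arguments are lists of equal length, an entry for each row: "offset": the shift along the tool's x, y, z scaled (see below), a list of three; "rot": the turn, a rotation vector about the tool's x, y, z scaled (see below), a list of three; "jaw": the gripper's target within -1 to 1 (fully open at 1, half-way at 0, shut at -1). A call has 1 to 8 rows; each row is the pose to reach, as a shift and turn from the pose commanded when the call began, along the tool's axes at that moment; what a row does not reach only later rows make up. The controller multiplies each number of a shift by 0.2 m and each number of a turn by 45 degrees. A row lasts 1/10 s, in which the tool goes at most 50 mm and 8.59 degrees, less where a joint would pass 70% of its speed; a pose out of reach is approached as far as the arm can. A call with a number of a shift or a turn outside -1 to 1 is refused whole. A call with a gripper value outside its range is refused whole. The fingers move at their own pace and stop on an object; the grip force is fixed at half the most. Time passes only in rows, so rows that repeat a pose let the fingers close. It gives the time, the measured TCP pose, the force, the opening and the grip force at its end, in the units of the state.
- robot.observe(): the state, without advancing time (a new reading comes with each control period).
- robot.capture(name): name is "side" or "top"; returns a dict with "frame" (420x560x3 uint8, blue, green, red), "depth" (420x560 float32, mm along the optical axis (not along the pixel's ray), 0 where there is no reading), "camera_matrix" (3x3 intrinsics, pixels), "k1" (the pictures are not rectified: a ray, as slopes to the right and down, at radius r is drawn at 1 + k1 r^2 times it, then the intrinsics apply), "R" (3x3) and "t" (3): a world point X has camera coordinates R X + t. Camera axes: x right, y down, z forward; pixel columns grow to the right and rows downward; lengths in mm; the calibration is good to about 2 mm. A picture is of the moment at which its call begins.
- robot.finish_job(): hands the job in; it is judged then, once.
The state is a dict: "t": time; "joint_positions": joint angles; "joint_vel": joint speeds; "joint_efforts": joint torques, N m; "tool_pos": TCP position; "tcp_rot": TCP orientation; "ft_force": force on the tool from outside, world axes, zero at the start; "moment": the same for the moment, N m; "gripper_width": opening from 0.0 (shut) to 1.0 (fully open); "gripper_force": force on a finger pad.
Only numpy, scipy, OpenCV 4.12 (cv2) and the standard library are available. Lean on these libraries where they do the work, as an engineer would, in place of code of your own. Each camera call takes 0.05 s, during which the arm holds its last target. There are 200 camera calls.

TASK

Slide the spatula under the circuit board on the preheater, lift it off and carry it to the cooling stand; lower it gently so that it lies flat on both rails between the lips, centred along them, and draw the spatula out from under it. Then put the spatula back on the rubber mat, lying flat with handle and blade within the mat. Handle the board with the spatula only, never with the gripper, and leave everything else on the bench where it is.

Things in the scene. Friction and masses are not known exactly. Their poses are not given: they have to be found in the camera images.
- board: Green circuit board, 120 (x) x 100 (y) mm, plate 5 mm thick; dark and metal components, the tall ones 10 mm or more inside the edges, reach 27 mm above its underside. 0.1-0.2 kg, weight near the middle. Origin: centre of its underside. Starts on the preheater's rails, roughly centred, x along the rails (which end is front does not matter).
- preheater: Fixed grey box 160 (x) x 190 x 55 mm with two rails on top carrying the board by its long edges. Origin: centre of underside; x along the rails, within 0.2 rad of world y, open at both ends. Rails 150 mm long, inner faces at y = +-39, ledges at z = 80 mm (25 mm free over the box); outer lips 6 mm higher, from y = +-56. It is at world y > 0 and the stand at y < 0, or the reverse, 0.27-0.32 m off.
- stand: Fixed empty low aluminium cooling stand, 140 (x) x 122 mm, with two rails like the preheater's. Origin: centre of underside; x along the rails, within 0.2 rad of world y, open at both ends. Base 6 mm thick; rails 140 mm long, inner faces at y = +-39, ledges at z = 40 mm (the board's underside when it lies right); outer lips 6 mm higher, from y = +-56.
- spatula: Spatula, 0.16 kg: flat steel blade 3 mm thick, 56 mm wide, 185 mm long (x -30 to 155); near its rear a square upright wooden handle 24 x 24 mm, sides along x and y, up to 95 mm; foot 38 x 38 mm, 7 mm high. Origin: blade's underside, on the handle's axis; x to the blade's front, z up the handle. Starts standing flat on the mat (underside 3 mm up), blade pointing away from the robot.
- blade_tip (a point): Middle of the front edge of the spatula's blade: 155 mm ahead of the spatula's origin, 1.5 mm above its underside.
- mat: Black rubber rest mat, 250 mm (x) by 130 mm (y), 3 mm thick, fixed on the work surface between preheater and stand. Origin: centre of its underside; x along its length, z up. Its x lies within 0.2 rad of world x.
- spool: Bystander: spool of wire, 64 mm across, 50 mm high. Origin under its centre.
- meter: Bystander: black hand-held meter, 170 x 85 x 36 mm, lying flat. Origin under its centre, x along its length.
- screwdriver: Bystander: black screwdriver, 200 mm long, lying on the bench near the robot. Origin under its middle, x along it.
- pliers: Bystander: pliers, 150 mm long, 14 mm high, lying on the bench near the robot. Origin under the pivot, jaws along x (47 mm), handles along -x (106 mm).
- flux: Bystander: small bottle, 44 mm across, 110 mm high. Origin under its centre.
- tin: Bystander: open steel tray with dividers, 110 x 80 x 30 mm. Origin under its centre.
There are look-alikes about, which are no part of the job. Leave any turquoise look-alike of the spatula alone. What is shaped like the stand but yellow is not meant.

How it is judged:
By the outcome, as a careful person would: the job done as asked, in the order asked, and still so for the second after the job is handed in, with the robot touching nothing.
It also fails if it takes over 72 s, if anything falls off the work surface, if the arm or the gripper's body presses on something with over 40 N, if the wrist force passes 120 N, or if a joint passes its speed limit or range.

## Working session

There is one attempt and no reset: what is moved stays moved. The work goes in short steps, Python scripts to look and compute and a tool call to move; the robot and the scene stay as the last step left them, time stands still between calls to the robot, and variables do not carry over. Pictures are saved under pics/ and viewed, at most 10 in all, crops included, and the job is handed in when it is done.

Besides the shell and the picture viewer there is one more tool, called after "Call:" as name(argument=value, ...) on one line, values as JSON. apply_moves: Moves the arm, as the interface text tells. Its arguments: {"type":"object","properties":{"offset":{"type":"array","items":{"type":"array","items":{"type":"number","minimum":-1,"maximum":1}}},"rot":{"type":"array","items":{"type":"array","items":{"type":"number","minimum":-1,"maximum":1}}},"jaw":{"type":"array","items":{"type":"number"}}},"required":["offset","rot","jaw"]}

```bash
mkdir -p pics
cat > h.py <<'E'
import numpy as np, cv2
from bench import robot
from scipy.spatial.transform import Rotation as Ro
def cap(n):
    c=robot.capture(n); return c
def rays(c,uv):
    K=c["camera_matrix"]; d=(np.atleast_2d(uv).astype(float)-[K[0,2],K[1,2]])/[K[0,0],K[1,1]]
    s=d.copy()
    for _ in range(20): s=d/(1+c["k1"]*(s**2).sum(1,keepdims=True))
    return s
def at_z(c,uv,z):
    s=rays(c,uv); R=np.array(c["R"]);t=np.array(c["t"])
    D=np.c_[s,np.ones(len(s))]@R; C=-R.T@t
    return C+D*((z-C[2])/D[:,2])[:,None]
def cloud(c):
    h,w=c["depth"].shape; v,u=np.mgrid[:h,:w]; s=rays(c,np.c_[u.ravel(),v.ravel()])
    z=c["depth"].ravel()[:,None]; P=(np.c_[s,np.ones(len(s))]*z-np.array(c["t"]))@np.array(c["R"])
    P[z[:,0]==0]=np.nan
    return P.reshape(h,w,3)
E
python3 - <<'E'
from h import *
import pickle
for n in("top","side"):
    c=cap(n); cv2.imwrite(f"pics/{n}0.png",c["frame"]); pickle.dump(c,open(f"{n}0.pkl","wb"))
    print(n,-np.array(c["R"]).T@c["t"],np.array(c["R"])[2],c["k1"],c["camera_matrix"][0])
s=robot.observe();print(s)
E
```

```text
top [ 357.349508    -10.37395112 1526.67369952] [ 0.12980274  0.01507754 -0.99142519] 0.006332992180317986 [518.57823916   0.         278.90628609]
side [-307.13587334  839.32040254 1173.16160025] [ 0.53191906 -0.52288669 -0.66607179] -0.08876373160610146 [455.24244933   0.         281.00015987]
{'t': 0.1, 'joint_positions': array([ 1.24982679,  0.33382121,  0.0398633 ,  1.46620983, -0.01340087,
        1.34330006, -0.05848755]), 'joint_vel': array([-7.01524338e-04,  1.26394746e-04, -7.19991187e-05, -1.50313044e-03,
        9.18209657e-04,  6.32873631e-04,  1.03855288e-03]), 'joint_efforts': array([ 4.83680647e-03, -6.57811403e+01,  1.34062059e+00, -4.04703069e+01,
       -5.95048489e-02,  4.09925461e-02,  5.40273754e-05]), 'tool_pos': array([ 142.83931349, -633.60402128,  183.54720826]), 'tcp_rot': array([-3.12085637e+00, -3.47489839e-01,  4.00968102e-04]), 'ft_force': array([-0.01849026, -0.28260047, -0.04768484]), 'moment': array([ 0.00444673,  0.04079455, -0.00494389]), 'gripper_force': 0.0, 'gripper_width': 1.002059906167298}
```

View pics/top0.png

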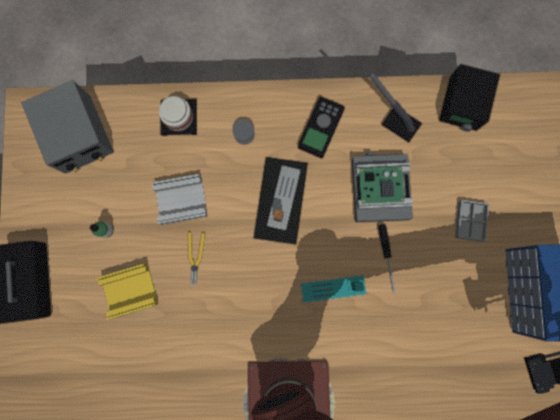

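View pics/side0.png

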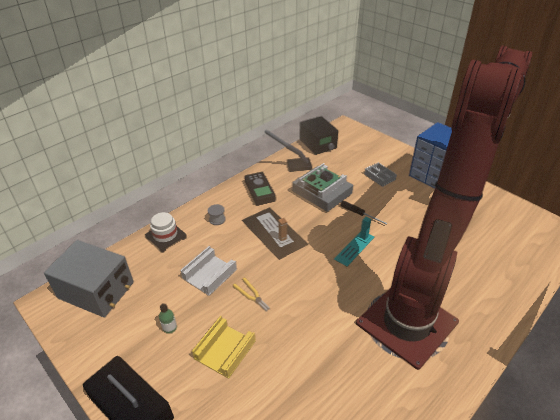

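Top view: robot base at the bottom, up is +x and right is −y. The mat with a wood-handled steel spatula is at (280,200), the preheater with the board at (383,187), and the aluminium stand at (180,197).
Candidates:
- **Spatula:** wood/steel at (280,205) vs turquoise at (333,288). The wood/steel one on the mat fits the description.
- **Stand:** aluminium at (180,197) vs yellow at (128,290). The aluminium one fits.

I'll confirm both in one enlarged crop.

Run:
```python
from h import *
import pickle
c=pickle.load(open("top0.pkl","rb")); f=c["frame"]
cv2.imwrite("pics/crop0.png",cv2.resize(f[140:260,145:425],None,fx=2.85,fy=2.85,interpolation=cv2.INTER_CUBIC))
P=cloud(c); hsv=cv2.cvtColor(f,cv2.COLOR_BGR2HSV)
def box(name,m,roi,z):
    u0,u1,v0,v1=roi; M=np.zeros(m.shape,np.uint8); M[v0:v1,u0:u1]=m[v0:v1,u0:u1]
    n,l,st,_=cv2.connectedComponentsWithStats(M); k=1+np.argmax(st[1:,4]); M=(l==k).astype(np.uint8)
    cn=max(cv2.findContours(M,cv2.RETR_EXTERNAL,cv2.CHAIN_APPROX_NONE)[0],key=cv2.contourArea)[:,0]
    W=at_z(c,cn,z)[:,:2].astype(np.float32); r=cv2.minAreaRect(W); print(name,r,"z med",np.nanmedian(P[M>0][:,2]),M.sum()); return M
Z=P[...,2]; X=P[...,0];Y=P[...,1]
H,S,V=cv2.split(hsv)
box("mat",((V<45)).astype(np.uint8),(245,315,148,250),3)
box("blade",((V>90)&(S<50)).astype(np.uint8),(265,303,160,240),6)
box("handle",((Z>60)).astype(np.uint8),(260,310,150,245),95)
box("board",((H>40)&(H<85)&(S>80)).astype(np.uint8),(345,420,150,225),85)
box("preh_z>45",((Z>45)).astype(np.uint8),(345,420,145,228),55)
box("preh_z>70",((Z>70)).astype(np.uint8),(345,420,145,228),86)
box("stand",((Z>4)&(Z<70)).astype(np.uint8),(145,215,165,228),20)
for n,lo,hi,roi,zz in(("stand rails",42,60,(145,215,165,228),46),("stand ledge",33,60,(145,215,165,228),43)):
    box(n,((Z>lo)&(Z<hi)).astype(np.uint8),roi,zz)
print("zs stand",np.round(Z[165:226:4,165:200:6]))
```

```text
mat ((581.8010864257812, 7.789772033691406), (121.38383483886719, 241.21847534179688), 80.25401306152344) z med 3.3661944523879312 1885
blade ((588.734130859375, -1.4942512512207031), (57.49119186401367, 186.2753448486328), 74.78015899658203) z med 6.715235299540612 1020
handle ((525.165283203125, 16.192363739013672), (24.982744216918945, 27.166385650634766), 74.73136138916016) z med 97.94268693048721 88
board ((605.553955078125, -274.86541748046875), (96.04910278320312, 121.8965072631836), 1.2155753374099731) z med 85.79620856335768 1005
preh_z>45 ((602.0526123046875, -285.0127868652344), (190.8653106689453, 163.73110961914062), 0.8083106875419617) z med 79.60966124930334 3677
preh_z>70 ((601.2276000976562, -283.88525390625), (124.44677734375, 150.76307678222656), 0.8514330983161926) z med 86.0397631033778 2000
stand ((591.2024536132812, 303.4945068359375), (154.86904907226562, 158.92237854003906), 10.712372779846191) z med 13.61654012256043 1848
stand rails ((536.184326171875, 297.53399658203125), (21.700092315673828, 137.65492248535156), 8.339234352111816) z med 45.297775106908446 114
stand ledge ((634.94189453125, 312.50439453125), (24.871593475341797, 140.83200073242188), 8.71812915802002) z med 41.480024171455796 371
zs stand [[-1. -0.  3.  0.  2. -9.]
 [ 1.  4.  5. -1.  1.  0.]
 [ 4.  6. -4. -4. -3. -2.]
 [ 3. -3. -4. 43. 41. 43.]
 [44. 44. 28. 42. 38. 33.]
 [35. 42. 44. 36. 15. 13.]
 [18. 12. 13.  8.  1.  9.]
 [ 2.  0.  3.  7.  7.  6.]
 [ 7.  4.  3. 11.  9.  2.]
 [ 5.  8.  3.  5.  1. 12.]
 [-1.  5.  4.  8. 10.  7.]
 [ 7.  6.  7.  1.  5.  6.]
 [ 4.  7. 44. 43. 40. 41.]
 [43. 43. 43. 26. 49. 40.]
 [44. 50. 21.  8.  4. -2.]
 [ 3.  3. -5. -2.  5.  1.]]
```

View pics/crop0.png

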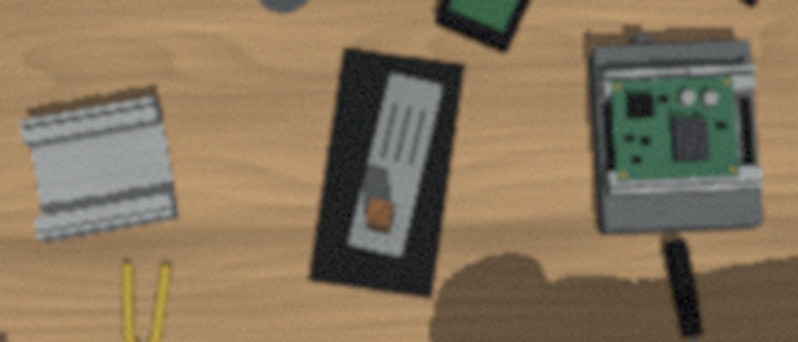

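The crop confirms it. The wooden-handled steel spatula on the black mat has its handle at crop (379,213), the aluminium stand is at crop (100,165), and the board sits on the grey preheater at crop (675,130). The sizes match the text (blade 57×186, handle top at 98, board ledge about 80–86). Next I'll refine the rails and plan the approach.

```bash
cat >> h.py <<'E'
import json,sys
def RM(yaw):
    c,s=np.cos(yaw),np.sin(yaw); return np.array([[-s,c,0],[c,s,0],[0,0,-1.]])
def load(): d=json.load(open("cmd.json")); return np.array(d["p"]),np.array(d["R"])
def save(p,R): json.dump({"p":list(map(float,p)),"R":np.array(R).tolist()},open("cmd.json","w"))
def plan(wps,jaw):
    """wps: list of calls; call: list of (x,y,z,yawdeg) rows (or (x,y,z,R) )"""
    for call in wps:
        p,R=load(); off=[];rot=[]
        for w in call:
            T=RM(np.radians(w[3])) if np.isscalar(w[3]) else w[3]
            off.append(np.round(R.T@(np.array(w[:3])-p)/200,3)); rot.append(np.round(Ro.from_matrix(R.T@T).as_rotvec()/np.radians(45),3))
        print("OFF",[ [float(v)+0. for v in o] for o in off],"ROT",[[float(v)+0. for v in o] for o in rot],"JAW",[jaw]*len(call), "!!" if np.abs(off+rot).max()>1 else "")
        save(p+R@off[-1]*200,R@Ro.from_rotvec(rot[-1]*np.radians(45)).as_matrix())
def ease(a,b,n,lin=False):
    a,b=np.array(a,float),np.array(b,float); s=np.arange(1,n+1)/n
    if not lin: s=s*s*(3-2*s)
    r=[tuple(float(q) for q in a+(b-a)*k) for k in s]; return [r[i:i+8] for i in range(0,n,8)]
def state():
    s=robot.observe(); R=Ro.from_rotvec(s["tcp_rot"]).as_matrix(); p,C=load()
    print("t",round(s["t"],2),"tcp",np.round(s["tool_pos"],1),"yaw",round(np.degrees(np.arctan2(R[1,1],R[0,1])),2),"cmd",np.round(p,1),"err rot",np.round(np.degrees(Ro.from_matrix(C.T@R).as_rotvec()),2),"F",np.round(s["ft_force"],1),"w",round(s["gripper_width"],3),s["gripper_force"],"q",np.round(s["joint_positions"],2))
E
python3 - <<'E'
from h import *
import pickle
fs=[cap("top") for _ in range(8)]; c=fs[0]; c["depth"]=np.median([np.where(f["depth"]==0,np.nan,f["depth"]) for f in fs],0); c["frame"]=np.mean([f["frame"] for f in fs],0).astype(np.uint8)
pickle.dump(c,open("top1.pkl","wb"))
P=cloud(c);Z=P[...,2]
def r(n,roi,lo,hi,z):
    u0,u1,v0,v1=roi; M=np.zeros(Z.shape,np.uint8); M[v0:v1,u0:u1]=((Z>lo)&(Z<hi))[v0:v1,u0:u1]
    k,l,st,ce=cv2.connectedComponentsWithStats(M)
    for i in range(1,k):
        if st[i,4]>60:
            cn=cv2.findContours((l==i).astype(np.uint8),cv2.RETR_EXTERNAL,cv2.CHAIN_APPROX_NONE)[0][0][:,0]
            print(n,np.round(ce[i]),st[i,4],cv2.minAreaRect(at_z(c,cn,z)[:,:2].astype(np.float32)))
r("stand",(145,215,165,228),30,60,43)
r("pre",(345,420,145,228),70,120,84)
r("preLow",(345,420,145,228),35,120,55)
r("handle",(260,310,150,245),70,120,95)
s=robot.observe(); 
save([142.97,-634.051,184.346],Ro.from_rotvec([-3.12085637,-.347489839,.0004]).as_matrix())
T=[(330,-480,220,-55),(430,-310,220,-35),(490,-150,200,-20),(526.5,15.5,150,-15.0)]
plan([[t]*5 for t in T],1)
E
```

```text
stand [175. 182.] 381 ((634.7540893554688, 312.0078125), (25.393354415893555, 141.7567901611328), 8.718127250671387)
stand [180. 216.] 360 ((536.0541381835938, 296.73077392578125), (23.209199905395508, 140.8019561767578), 9.001542091369629)
pre [382. 186.] 1943 ((601.8204345703125, -284.26190185546875), (123.97396850585938, 151.0971221923828), 0.910067617893219)
preLow [381. 188.] 3652 ((606.2911987304688, -284.4122619628906), (201.61924743652344, 164.72804260253906), 0.8514500856399536)
handle [277. 215.] 84 ((525.8058471679688, 16.030075073242188), (24.958513259887695, 25.8450927734375), 74.73136138916016)
OFF [[1.082, -0.546, -0.178], [1.082, -0.546, -0.178], [1.082, -0.546, -0.178], [1.082, -0.546, -0.178], [1.082, -0.546, -0.178]] ROT [[-0.002, 0.0, -0.495], [-0.002, 0.0, -0.495], [-0.002, 0.0, -0.495], [-0.002, 0.0, -0.495], [-0.002, 0.0, -0.495]] JAW [1, 1, 1, 1, 1] !!
OFF [[0.897, -0.41, 0.001], [0.897, -0.41, 0.001], [0.897, -0.41, 0.001], [0.897, -0.41, 0.001], [0.897, -0.41, 0.001]] ROT [[0.0, 0.0, -0.445], [0.0, 0.0, -0.445], [0.0, 0.0, -0.445], [0.0, 0.0, -0.445], [0.0, 0.0, -0.445]] JAW [1, 1, 1, 1, 1] 
OFF [[0.827, -0.213, 0.1], [0.827, -0.213, 0.1], [0.827, -0.213, 0.1], [0.827, -0.213, 0.1], [0.827, -0.213, 0.1]] ROT [[0.0, 0.0, -0.333], [0.0, 0.0, -0.333], [0.0, 0.0, -0.333], [0.0, 0.0, -0.333], [0.0, 0.0, -0.333]] JAW [1, 1, 1, 1, 1] 
OFF [[0.84, -0.112, 0.25], [0.84, -0.112, 0.25], [0.84, -0.112, 0.25], [0.84, -0.112, 0.25], [0.84, -0.112, 0.25]] ROT [[0.0, 0.0, -0.111], [0.0, 0.0, -0.111], [0.0, 0.0, -0.111], [0.0, 0.0, -0.111], [0.0, 0.0, -0.111]] JAW [1, 1, 1, 1, 1]
```

Run:
```python
from h import *
save([142.97,-634.051,184.346],Ro.from_rotvec([-3.12085637,-.347489839,.0004]).as_matrix())
T=[(290,-500,220,-57),(400,-340,220,-40),(480,-165,200,-22),(526.5,15.5,150,-15.0)]
plan([[t] for t in T],1)
```

```text
OFF [[0.865, -0.492, -0.178]] ROT [[-0.002, 0.0, -0.451]] JAW [1] 
OFF [[0.897, -0.372, 0.0]] ROT [[0.0, 0.0, -0.378]] JAW [1] 
OFF [[0.927, -0.256, 0.101]] ROT [[0.0, 0.0, -0.4]] JAW [1] 
OFF [[0.924, -0.122, 0.25]] ROT [[0.0, 0.0, -0.155]] JAW [1]
```

Call:
apply_moves(offset=[[0.865,-0.492,-0.178],[0.865,-0.492,-0.178],[0.865,-0.492,-0.178],[0.865,-0.492,-0.178],[0.865,-0.492,-0.178],[0.865,-0.492,-0.178]], rot=[[-0.002,0,-0.451],[-0.002,0,-0.451],[-0.002,0,-0.451],[-0.002,0,-0.451],[-0.002,0,-0.451],[-0.002,0,-0.451]], jaw=[1,1,1,1,1,1])

```text
t: 1.1
tool_pos: [291.5, -499.3, 220.6]
tcp_rot: [3.008, 0.896, 0.001]
ft_force: [-1.6, -0.3, 0.1]
gripper_width: 0.996
gripper_force: 0.0
```

Call:
apply_moves(offset=[[0.897,-0.372,0],[0.897,-0.372,0],[0.897,-0.372,0],[0.897,-0.372,0],[0.897,-0.372,0],[0.897,-0.372,0]], rot=[[0,0,-0.378],[0,0,-0.378],[0,0,-0.378],[0,0,-0.378],[0,0,-0.378],[0,0,-0.378]], jaw=[1,1,1,1,1,1])

```text
t: 1.7
tool_pos: [399.5, -340.6, 219.6]
tcp_rot: [2.846, 1.327, -0.001]
ft_force: [-1.0, -0.1, -0.2]
gripper_width: 1.002
gripper_force: 0.0
```

Call:
apply_moves(offset=[[0.927,-0.256,0.101],[0.927,-0.256,0.101],[0.927,-0.256,0.101],[0.927,-0.256,0.101],[0.927,-0.256,0.101],[0.927,-0.256,0.101]], rot=[[0,0,-0.4],[0,0,-0.4],[0,0,-0.4],[0,0,-0.4],[0,0,-0.4],[0,0,-0.4]], jaw=[1,1,1,1,1,1])

```text
t: 2.3
tool_pos: [479.5, -166.7, 199.1]
tcp_rot: [2.605, 1.754, -0.002]
ft_force: [0.5, 0.6, 0.8]
gripper_width: 1.002
gripper_force: 0.0
```

Call:
apply_moves(offset=[[0.924,-0.122,0.25],[0.924,-0.122,0.25],[0.924,-0.122,0.25],[0.924,-0.122,0.25],[0.924,-0.122,0.25],[0.924,-0.122,0.25],[0.924,-0.122,0.25]], rot=[[0,0,-0.155],[0,0,-0.155],[0,0,-0.155],[0,0,-0.155],[0,0,-0.155],[0,0,-0.155],[0,0,-0.155]], jaw=[1,1,1,1,1,1,1])

```text
t: 3.0
tool_pos: [526.7, 12.1, 149.1]
tcp_rot: [2.495, 1.905, -0.002]
ft_force: [-0.1, -1.4, -0.1]
gripper_width: 0.998
gripper_force: 0.0
```

Run:
```python
from h import *
state()
T=[(526.5,15.5,44,-15.0)]
plan([[t] for t in T],1)
```

```text
t 3.0 tcp [526.7  12.1 149.1] yaw -15.27 cmd [526.5  15.5 149.9] err rot [-0.04 -0.12  0.25] F [-0.1 -1.4 -0.1] w 0.998 0.0 q [ 0.48  0.16 -0.64  1.78  0.1   1.23 -0.46]
OFF [[0.0, 0.0, 0.53]] ROT [[0.0, 0.0, 0.0]] JAW [1]
```

Call:
apply_moves(offset=[[0,0,0],[0,0,0.2],[0,0,0.4],[0,0,0.53],[0,0,0.53],[0,0,0.53],[0,0,0.53]], rot=[[0,0,0],[0,0,0],[0,0,0],[0,0,0],[0,0,0],[0,0,0],[0,0,0]], jaw=[1,1,1,1,1,1,1])

```text
t: 3.7
tool_pos: [528.0, 14.9, 45.1]
tcp_rot: [2.491, 1.909, 0.003]
ft_force: [1.0, -0.0, 0.3]
gripper_width: 0.999
gripper_force: 0.0
```

Run:
```python
from h import *
state()
```

```text
t 3.7 tcp [528.   14.9  45.1] yaw -15.06 cmd [526.6  15.5  43.9] err rot [-0.2  -0.04  0.05] F [ 1.  -0.   0.3] w 0.999 0.0 q [ 0.44  0.27 -0.63  1.9   0.18  1.03 -0.53]
```

Call:
apply_moves(offset=[[0,0,0],[0,0,0],[0,0,0],[0,0,0],[0,0,0],[0,0,0],[0,0,0],[0,0,0]], rot=[[0,0,0],[0,0,0],[0,0,0],[0,0,0],[0,0,0],[0,0,0],[0,0,0],[0,0,0]], jaw=[-1,-1,-1,-1,-1,-1,-1,-1])

```text
t: 4.5
tool_pos: [526.6, 15.3, 43.1]
tcp_rot: [2.492, 1.911, -0.001]
ft_force: [0.4, -0.3, -0.9]
gripper_width: 0.352
gripper_force: 0.0
```

Run:
```python
from h import *
state()
ys=np.array([(526.5,15.5,130,-15),(600,-20,160,-55)])
plan([[t] for t in ys],-1)
```

```text
t 4.5 tcp [526.6  15.3  43.1] yaw -15.02 cmd [526.6  15.5  43.9] err rot [-0.04 -0.07  0.  ] F [ 0.4 -0.3 -0.9] w 0.352 0.0 q [ 0.44  0.27 -0.63  1.9   0.19  1.03 -0.53]
OFF [[0.0, 0.0, -0.43]] ROT [[0.0, 0.0, 0.0]] JAW [-1] 
OFF [[-0.076, 0.401, -0.15]] ROT [[0.0, 0.0, 0.889]] JAW [-1]
```

Call:
apply_moves(offset=[[0,0,0],[0,0,0],[0,0,0],[0,0,0],[0,0,-0.05],[0,0,-0.1],[0,0,-0.15],[0,0,-0.15]], rot=[[0,0,0],[0,0,0],[0,0,0],[0,0,0],[0,0,0],[0,0,0],[0,0,0],[0,0,0]], jaw=[-1,-1,-1,-1,-1,-1,-1,-1])

```text
t: 5.3
tool_pos: [527.9, 15.4, 75.2]
tcp_rot: [2.49, 1.91, 0.003]
ft_force: [0.6, -0.3, -2.4]
gripper_width: 0.27
gripper_force: 30.0
```

Run:
```python
from h import *
state()
p,R=load(); save([526.55,15.5,73.9],RM(np.radians(-15)))
plan([[t] for t in [(560,5,107,-53),(599,-10,107,-89.1)]],-1)
```

```text
t 5.3 tcp [527.9  15.4  75.2] yaw -15.01 cmd [600.1 -20.  159.9] err rot [ -0.22   0.04 -40.  ] F [ 0.6 -0.3 -2.4] w 0.27 29.99662935733795 q [ 0.45  0.23 -0.64  1.87  0.16  1.09 -0.5 ]
OFF [[-0.007, 0.175, -0.165]] ROT [[0.0, 0.0, 0.844]] JAW [-1] 
OFF [[0.11, 0.178, 0.0]] ROT [[0.0, 0.0, 0.803]] JAW [-1]
```

Call:
apply_moves(offset=[[0,0.02,-0.08],[0,0.05,-0.165],[-0.003,0.1,-0.165],[-0.005,0.15,-0.165],[-0.007,0.175,-0.165],[-0.007,0.175,-0.165],[-0.007,0.175,-0.165]], rot=[[0,0,0.1],[0,0,0.25],[0,0,0.4],[0,0,0.55],[0,0,0.7],[0,0,0.8],[0,0,0.844]], jaw=[-1,-1,-1,-1,-1,-1,-1])

```text
t: 6.0
tool_pos: [560.0, 4.9, 106.1]
tcp_rot: [2.98, 0.992, -0.0]
ft_force: [0.3, -0.6, -1.1]
gripper_width: 0.272
gripper_force: 30.0
```

Call:
apply_moves(offset=[[0.01,0.03,0],[0.03,0.08,0],[0.06,0.13,0],[0.09,0.17,0],[0.11,0.178,0],[0.11,0.178,0],[0.11,0.178,0],[0.11,0.178,0]], rot=[[0,0,0.1],[0,0,0.25],[0,0,0.4],[0,0,0.55],[0,0,0.7],[0,0,0.803],[0,0,0.803],[0,0,0.803]], jaw=[-1,-1,-1,-1,-1,-1,-1,-1])

```text
t: 6.8
tool_pos: [598.9, -10.2, 106.2]
tcp_rot: [3.14, 0.028, 0.001]
ft_force: [-0.4, -0.1, -1.9]
gripper_width: 0.27
gripper_force: 30.0
```

Run:
```python
from h import *
import pickle
state()
for n in("top","side"):
    fs=[cap(n) for _ in range(5)]; c=fs[0]; c["depth"]=np.median([np.where(f["depth"]==0,np.nan,f["depth"]) for f in fs],0)
    pickle.dump(c,open(f"{n}2.pkl","wb")); cv2.imwrite(f"pics/{n}2.png",c["frame"])
t,s=[pickle.load(open(f"{n}2.pkl","rb"))["frame"] for n in("top","side")]
cv2.imwrite("pics/both2.png",np.hstack([cv2.resize(t[140:260,250:430],(400,267)),cv2.resize(s[140:260,220:400],(400,267))]))
```

```text
t 6.8 tcp [598.9 -10.2 106.2] yaw -88.98 cmd [599.  -10.1 106.9] err rot [-0.09  0.03 -0.14] F [-0.4 -0.1 -1.9] w 0.27 29.996972680091858 q [ 0.3   0.32 -0.44  1.67  0.14  1.18 -1.72]
```

View pics/both2.png

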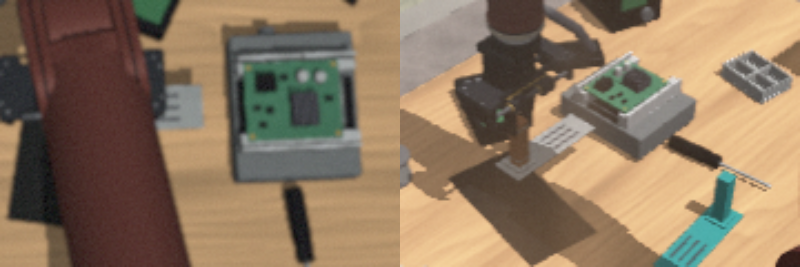

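The spatula is held with its blade pointing at the preheater. The tip is near top px (341,187) and the board lies on the rails at top px (383,184). Next I'll measure the blade's height and line.

Run:
```python
from h import *
import pickle
for n in("top","side"):
    c=pickle.load(open(f"{n}2.pkl","rb")); P=cloud(c); hsv=cv2.cvtColor(c["frame"],cv2.COLOR_BGR2HSV)
    X,Y,Z=P[...,0],P[...,1],P[...,2]
    M=((hsv[...,1]<60)&(hsv[...,2]>100)&(X>555)&(X<645)&(Y<-25)&(Y>-180)&(Z>45)&(Z<95)).astype(np.uint8)
    k,l,st,_=cv2.connectedComponentsWithStats(M); M=(l==1+np.argmax(st[1:,4]))
    q=P[M]; A=np.c_[q[:,0]-599,q[:,1]+100,np.ones(len(q))]; co=np.linalg.lstsq(A,q[:,2],rcond=None)[0]
    print(n,len(q),"plane slope x,y,z@(599,-100)",co, "res",np.std(A@co-q[:,2]))
    cn=max(cv2.findContours(M.astype(np.uint8),cv2.RETR_EXTERNAL,cv2.CHAIN_APPROX_NONE)[0],key=len)[:,0]
    W=at_z(c,cn,69)[:,:2]; print(cv2.minAreaRect(W.astype(np.float32)),"ymin",np.sort(W[:,1])[:6])
    for y in(-60,-90,-120,-150):
        w=W[np.abs(W[:,1]-y)<6]; 
        if len(w): print(y,w[:,0].min(),w[:,0].max())
```

```text
top 322 plane slope x,y,z@(599,-100) [-3.32358531e-03 -9.95620500e-03  6.96402488e+01] res 1.7520097210533758
((600.3792724609375, -134.89239501953125), (57.22249984741211, 54.77811050415039), 88.40418243408203) ymin [-164.17470755 -164.06062737 -163.83261416 -163.71868109 -163.604797
 -163.49096189]
-120 576.1261835950128 628.1479072748116
-150 575.3576196509664 627.5142570658146
side 322 plane slope x,y,z@(599,-100) [-4.90122361e-03  7.55128359e-03  7.13160074e+01] res 1.8359201084983372
((601.111328125, -98.54745483398438), (56.2983512878418, 139.74533081054688), 2.345158100128174) ymin [-167.61043359 -167.39335389 -166.86056501 -166.63606435 -165.88831543
 -165.65719252]
-60 572.8726704567431 621.9477688242782
-90 574.1514018622407 627.7779317200849
-120 575.4664829198904 629.5254304626441
-150 575.4585623753062 631.5881470429704
```

Call:
apply_moves(offset=[[0,0.03,0],[0,0.09,0],[0,0.16,0],[0,0.23,0],[0,0.3,0],[0,0.37,0],[0,0.44,0],[0,0.47,0]], rot=[[0,0,0],[0,0,0],[0,0,0],[0,0,0],[0,0,0],[0,0,0],[0,0,0],[0,0,0]], jaw=[-1,-1,-1,-1,-1,-1,-1,-1])

```text
t: 8.1
tool_pos: [600.3, -106.7, 106.3]
tcp_rot: [3.139, 0.021, 0.001]
ft_force: [-1.3, -0.6, -2.3]
gripper_width: 0.273
gripper_force: 30.0
```

Call:
apply_moves(offset=[[0,0.06,0],[0,0.13,0],[0,0.2,0],[0,0.27,0],[0,0.34,0],[0,0.4,0],[0,0.42,0],[0,0.42,0]], rot=[[0,0,0],[0,0,0],[0,0,0],[0,0,0],[0,0,0],[0,0,0],[0,0,0],[0,0,0]], jaw=[-1,-1,-1,-1,-1,-1,-1,-1])

```text
t: 8.9
tool_pos: [601.6, -189.0, 106.4]
tcp_rot: [3.14, 0.022, 0.001]
ft_force: [-0.4, 0.5, -0.7]
gripper_width: 0.277
gripper_force: 30.0
```

Run:
```python
from h import *
import pickle
p,R=load(); save(p+R@[0,178,0],R); state()
for n in("top","side"):
    c=cap(n); pickle.dump(c,open(f"{n}3.pkl","wb")); P=cloud(c); hsv=cv2.cvtColor(c["frame"],cv2.COLOR_BGR2HSV)
    M=((hsv[...,0]>40)&(hsv[...,0]<85)&(hsv[...,1]>80)&(P[...,2]>70)&(P[...,2]<100)&(P[...,1]<-180)&(P[...,0]>530)&(P[...,0]<680)).astype(np.uint8)
    cn=max(cv2.findContours(M,cv2.RETR_EXTERNAL,cv2.CHAIN_APPROX_NONE)[0],key=cv2.contourArea)[:,0]
    print(n,cv2.minAreaRect(at_z(c,cn,85)[:,:2].astype(np.float32)))
```

```text
t 8.9 tcp [ 601.6 -189.   106.4] yaw -89.19 cmd [ 601.7 -188.1  106.9] err rot [-0.08  0.02  0.08] F [-0.4  0.5 -0.7] w 0.277 29.996708035469055 q [ 0.51  0.37 -0.35  1.6   0.13  1.2  -1.42]
top ((582.2061157226562, -333.0029296875), (8.353649139404297, 28.533954620361328), 86.88832092285156)Traceback (most recent call last):
  File "<stdin>", line 7, in <module>
ValueError: max() iterable argument is empty
```

Call:
apply_moves(offset=[[0,0,-0.02],[0,0,-0.04],[0,0,-0.05],[0,0,-0.06],[0,0,-0.07],[0,0,-0.085],[0,0,-0.1],[0,0,-0.1]], rot=[[0,0,0],[0,0,0],[0,0,0],[0,0,0],[0,0,0],[0,0,0],[0,0,0],[0,0,0]], jaw=[-1,-1,-1,-1,-1,-1,-1,-1])

```text
t: 9.8
tool_pos: [602.0, -188.3, 127.0]
tcp_rot: [3.14, 0.024, 0.002]
ft_force: [0.1, -0.4, -3.0]
gripper_width: 0.269
gripper_force: 30.0
```

Call:
apply_moves(offset=[[0,0,-0.01],[0,0,-0.03],[0,0,-0.06],[0,0,-0.1],[0,0,-0.14],[0,0,-0.17],[0,0,-0.19],[0,0,-0.2]], rot=[[0,0,0],[0,0,0],[0,0,0],[0,0,0],[0,0,0],[0,0,0],[0,0,0],[0,0,0]], jaw=[-1,-1,-1,-1,-1,-1,-1,-1])

```text
t: 10.6
tool_pos: [601.9, -188.1, 167.1]
tcp_rot: [3.14, 0.024, 0.002]
ft_force: [0.4, 0.5, -2.6]
gripper_width: 0.273
gripper_force: 30.0
```

Run:
```python
from h import *
import pickle
p,R=load(); save(p+R@[0,0,-60],R); state()
t,s=[cap(n) for n in("top","side")]; pickle.dump((t,s),open("ts4.pkl","wb"))
cv2.imwrite("pics/both4.png",np.hstack([cv2.resize(t["frame"][140:260,270:450],(400,267)),cv2.resize(s["frame"][110:230,230:410],(400,267))]))
```

```text
t 10.6 tcp [ 601.9 -188.1  167.1] yaw -89.13 cmd [ 601.7 -188.1  166.9] err rot [-0.09  0.07  0.01] F [ 0.4  0.5 -2.6] w 0.273 29.998381733894348 q [ 0.51  0.33 -0.35  1.52  0.12  1.31 -1.41]
```

View pics/both4.png

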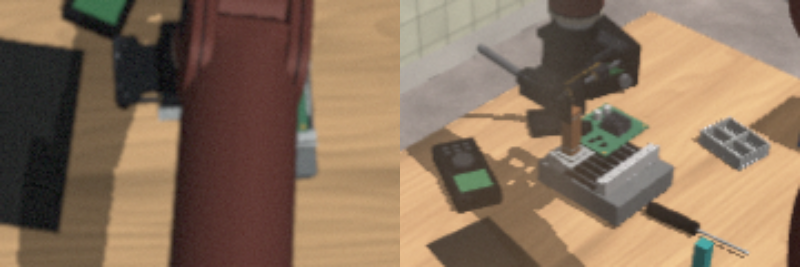

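The board lies on the blade, lifted clear of the rails, and is visible in the side crop at (605,130). Now I'll carry it slowly to above the stand.

Run:
```python
from h import *
p,R=load()
plan(ease((*p,-89.1),(572.1,390.2,140,-81.2),40),-1)
```

```text
OFF [[0.0, -0.005, 0.0], [-0.001, -0.021, 0.001], [-0.002, -0.046, 0.002], [-0.003, -0.081, 0.004], [-0.004, -0.124, 0.006], [-0.006, -0.176, 0.008], [-0.008, -0.235, 0.011], [-0.011, -0.301, 0.014]] ROT [[0.0, 0.0, -0.001], [0.0, 0.0, -0.002], [0.0, 0.0, -0.003], [0.0, 0.0, -0.005], [0.0, 0.0, -0.008], [0.0, 0.0, -0.011], [0.0, 0.0, -0.015], [0.0, 0.0, -0.019]] JAW [-1, -1, -1, -1, -1, -1, -1, -1] 
OFF [[-0.001, -0.073, 0.003], [-0.003, -0.151, 0.007], [-0.005, -0.235, 0.011], [-0.007, -0.324, 0.015], [-0.008, -0.417, 0.019], [-0.01, -0.514, 0.024], [-0.013, -0.615, 0.029], [-0.015, -0.718, 0.033]] ROT [[0.0, 0.0, -0.004], [0.0, 0.0, -0.009], [0.0, 0.0, -0.014], [0.0, 0.0, -0.019], [0.0, 0.0, -0.025], [0.0, 0.0, -0.031], [0.0, 0.0, -0.037], [0.0, 0.0, -0.043]] JAW [-1, -1, -1, -1, -1, -1, -1, -1] 
OFF [[0.002, -0.105, 0.005], [0.003, -0.212, 0.01], [0.004, -0.32, 0.015], [0.006, -0.428, 0.02], [0.007, -0.537, 0.025], [0.009, -0.645, 0.03], [0.01, -0.751, 0.035], [0.011, -0.857, 0.04]] ROT [[0.0, 0.0, -0.007], [0.0, 0.0, -0.013], [0.0, 0.0, -0.02], [0.0, 0.0, -0.026], [0.0, 0.0, -0.0
[... 195 characters left out ...]
018], [0.026, -0.482, 0.023], [0.031, -0.566, 0.026], [0.035, -0.644, 0.03], [0.039, -0.717, 0.034]] ROT [[0.0, 0.0, -0.006], [0.0, 0.0, -0.012], [0.0, 0.0, -0.018], [0.0, 0.0, -0.024], [0.0, 0.0, -0.029], [0.0, 0.0, -0.034], [0.0, 0.0, -0.039], [0.0, 0.0, -0.044]] JAW [-1, -1, -1, -1, -1, -1, -1, -1] 
OFF [[0.006, -0.065, 0.003], [0.011, -0.124, 0.005], [0.015, -0.176, 0.008], [0.019, -0.219, 0.01], [0.022, -0.253, 0.011], [0.025, -0.279, 0.013], [0.026, -0.294, 0.013], [0.026, -0.299, 0.013]] ROT [[0.0, 0.0, -0.004], [0.0, 0.0, -0.007], [0.0, 0.0, -0.01], [0.0, 0.0, -0.013], [0.0, 0.0, -0.015], [0.0, 0.0, -0.017], [0.0, 0.0, -0.018], [0.0, 0.0, -0.018]] JAW [-1, -1, -1, -1, -1, -1, -1, -1]
```

Call:
apply_moves(offset=[[0,-0.005,0],[-0.001,-0.021,0.001],[-0.002,-0.046,0.002],[-0.003,-0.081,0.004],[-0.004,-0.124,0.006],[-0.006,-0.176,0.008],[-0.008,-0.235,0.011],[-0.011,-0.301,0.014]], rot=[[0,0,-0.001],[0,0,-0.002],[0,0,-0.003],[0,0,-0.005],[0,0,-0.008],[0,0,-0.011],[0,0,-0.015],[0,0,-0.019]], jaw=[-1,-1,-1,-1,-1,-1,-1,-1])

```text
t: 11.5
tool_pos: [598.5, -126.7, 163.6]
tcp_rot: [3.14, 0.048, 0.001]
ft_force: [-0.1, 0.3, -2.9]
gripper_width: 0.274
gripper_force: 30.0
```

Call:
apply_moves(offset=[[-0.001,-0.073,0.003],[-0.003,-0.151,0.007],[-0.005,-0.235,0.011],[-0.007,-0.324,0.015],[-0.008,-0.417,0.019],[-0.01,-0.514,0.024],[-0.013,-0.615,0.029],[-0.015,-0.718,0.033]], rot=[[0,0,-0.004],[0,0,-0.009],[0,0,-0.014],[0,0,-0.019],[0,0,-0.025],[0,0,-0.031],[0,0,-0.037],[0,0,-0.043]], jaw=[-1,-1,-1,-1,-1,-1,-1,-1])

```text
t: 12.3
tool_pos: [591.0, 17.3, 156.7]
tcp_rot: [3.139, 0.101, 0.001]
ft_force: [0.2, -0.1, -3.3]
gripper_width: 0.272
gripper_force: 30.0
```

Call:
apply_moves(offset=[[0.002,-0.105,0.005],[0.003,-0.212,0.01],[0.004,-0.32,0.015],[0.006,-0.428,0.02],[0.007,-0.537,0.025],[0.009,-0.645,0.03],[0.01,-0.751,0.035],[0.011,-0.857,0.04]], rot=[[0,0,-0.007],[0,0,-0.013],[0,0,-0.02],[0,0,-0.026],[0,0,-0.033],[0,0,-0.039],[0,0,-0.046],[0,0,-0.052]], jaw=[-1,-1,-1,-1,-1,-1,-1,-1])

```text
t: 13.1
tool_pos: [582.1, 188.6, 148.6]
tcp_rot: [3.136, 0.166, 0.001]
ft_force: [0.8, -0.7, -2.8]
gripper_width: 0.268
gripper_force: 30.0
```

Call:
apply_moves(offset=[[0.006,-0.103,0.005],[0.011,-0.203,0.01],[0.016,-0.3,0.014],[0.021,-0.393,0.018],[0.026,-0.482,0.023],[0.031,-0.566,0.026],[0.035,-0.644,0.03],[0.039,-0.717,0.034]], rot=[[0,0,-0.006],[0,0,-0.012],[0,0,-0.018],[0,0,-0.024],[0,0,-0.029],[0,0,-0.034],[0,0,-0.039],[0,0,-0.044]], jaw=[-1,-1,-1,-1,-1,-1,-1,-1])

```text
t: 13.9
tool_pos: [575.2, 331.3, 141.4]
tcp_rot: [3.133, 0.219, 0.001]
ft_force: [0.2, 0.3, -3.0]
gripper_width: 0.269
gripper_force: 30.0
```

Call:
apply_moves(offset=[[0.006,-0.065,0.003],[0.011,-0.124,0.005],[0.015,-0.176,0.008],[0.019,-0.219,0.01],[0.022,-0.253,0.011],[0.025,-0.279,0.013],[0.026,-0.294,0.013],[0.026,-0.299,0.013]], rot=[[0,0,-0.004],[0,0,-0.007],[0,0,-0.01],[0,0,-0.013],[0,0,-0.015],[0,0,-0.017],[0,0,-0.018],[0,0,-0.018]], jaw=[-1,-1,-1,-1,-1,-1,-1,-1])

```text
t: 14.7
tool_pos: [572.1, 390.1, 138.9]
tcp_rot: [3.131, 0.241, 0.001]
ft_force: [-0.2, -0.4, -2.7]
gripper_width: 0.274
gripper_force: 30.0
```

Run:
```python
from h import *
import pickle
state()
t,s=[cap(n) for n in("top","side")]; pickle.dump((t,s),open("ts5.pkl","wb"))
cv2.imwrite("pics/both5.png",np.hstack([cv2.resize(t["frame"][140:260,90:270],(400,267)),cv2.resize(s["frame"][190:330,100:310],(400,267))]))
```

```text
t 14.7 tcp [572.1 390.1 138.9] yaw -81.21 cmd [572.  390.1 140.1] err rot [-0.09  0.02  0.01] F [-0.2 -0.4 -2.7] w 0.274 29.9984809756279 q [-0.25  0.51 -0.59  1.38  0.29  1.34 -2.27]
```

View pics/both5.png

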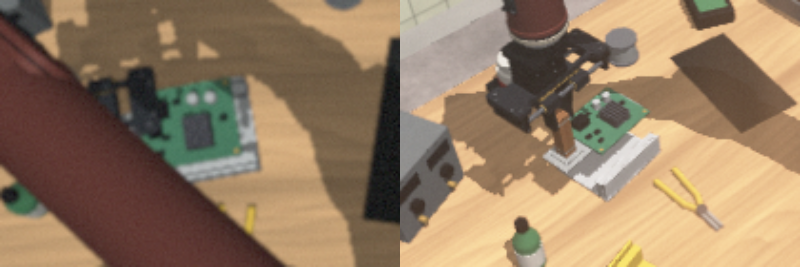

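Run:
```python
from h import *
import pickle
t,s=pickle.load(open("ts5.pkl","rb"))
th=np.radians(8.8); a=np.array([-np.sin(th),np.cos(th)]); b=np.array([np.cos(th),np.sin(th)]); C=np.array([585.4,304.4])
for n,c in(("top",t),("side",s)):
    P=cloud(c); hsv=cv2.cvtColor(c["frame"],cv2.COLOR_BGR2HSV); h=hsv[...,0]
    M=((h>40)&(h<85)&(hsv[...,1]>70)&(P[...,2]>80)&(P[...,2]<140)&(P[...,1]>200)&(P[...,1]<400)&(P[...,0]>500)&(P[...,0]<680)).astype(np.uint8)
    M=cv2.morphologyEx(M,cv2.MORPH_CLOSE,np.ones((3,3)))
    cn=max(cv2.findContours(M,cv2.RETR_EXTERNAL,cv2.CHAIN_APPROX_NONE)[0],key=cv2.contourArea)[:,0]
    q=P[M>0]; A=np.c_[(q[:,:2]-C)@a,(q[:,:2]-C)@b,np.ones(len(q))]; m=np.abs(q[:,2]-107)<8; print(n,M.sum(),"plane",np.linalg.lstsq(A[m],q[m][:,2],rcond=None)[0])
    W=at_z(c,cn,107)[:,:2]-C; u,v=W@a,W@b
    print("rect",cv2.minAreaRect(np.c_[u,v].astype(np.float32)))
    for k in range(-60,61,15):
        i=np.abs(u-k)<4; j=np.abs(v-k)<4
        print(k,"lat",(v[i].min().round(1),v[i].max().round(1)) if i.any() else "", "along",(u[j].min().round(1),u[j].max().round(1)) if j.any() else "")
```

```text
top 859 plane [2.02678285e-03 4.92831990e-03 1.07437677e+02]
rect ((-4.713130950927734, 0.5955314636230469), (96.31527709960938, 115.05809020996094), 89.33698272705078)
-60 lat (np.float64(-39.7), np.float64(37.9)) along 
-45 lat (np.float64(-46.5), np.float64(46.0)) along (np.float64(-52.4), np.float64(26.7))
-30 lat (np.float64(-46.3), np.float64(49.0)) along (np.float64(-60.0), np.float64(33.2))
-15 lat (np.float64(-46.6), np.float64(48.2)) along (np.float64(-62.2), np.float64(50.4))
0 lat (np.float64(-46.8), np.float64(47.9)) along (np.float64(-62.1), np.float64(29.1))
15 lat (np.float64(-46.6), np.float64(48.2)) along (np.float64(-61.6), np.float64(26.6))
30 lat (np.float64(-44.1), np.float64(47.4)) along (np.float64(-61.0), np.float64(18.6))
45 lat (np.float64(-21.3), np.float64(-6.4)) along (np.float64(-51.8), np.float64(27.9))
60 lat  along 
side 234 plane [-2.76812506e-03  3.26934258e-03  1.07829966e+02]
rect ((23.57597541809082, 3.5657501220703125), (58.433082580566406, 100.90763854980469), 13.330764770507812)
-60 lat  along 
-45 lat  along (np.float64(12.1), np.float64(39.0))
-30 lat  along (np.float64(3.2), np.float64(50.2))
-15 lat (np.float64(42.3), np.float64(45.5)) along (np.float64(3.7), np.float64(51.6))
0 lat (np.float64(-40.1), np.float64(26.9)) along (np.float64(3.6), np.float64(52.3))
15 lat (np.float64(-46.3), np.float64(14.4)) along (np.float64(-2.3), np.float64(50.6))
30 lat (np.float64(-44.4), np.float64(7.3)) along (np.float64(-8.3), np.float64(-1.7))
45 lat (np.float64(-37.4), np.float64(22.4)) along (np.float64(-16.4), np.float64(-5.8))
60 lat  along
```

The board is level on the blade. Its centre is about 1 mm off the stand's along the rails and 1 mm across. I'll correct that and lower it.

Call:
apply_moves(offset=[[-0.001,-0.002,0.015],[-0.002,-0.004,0.05],[-0.004,-0.006,0.1],[-0.004,-0.006,0.15],[-0.004,-0.006,0.2],[-0.004,-0.006,0.24],[-0.004,-0.006,0.265],[-0.004,-0.006,0.28]], rot=[[0,0,0],[0,0,0],[0,0,0],[0,0,0],[0,0,0],[0,0,0],[0,0,0],[0,0,0]], jaw=[-1,-1,-1,-1,-1,-1,-1,-1])

```text
t: 15.6
tool_pos: [571.0, 390.9, 82.2]
tcp_rot: [3.131, 0.241, -0.0]
ft_force: [-0.0, 0.1, -2.5]
gripper_width: 0.277
gripper_force: 30.0
```

Call:
apply_moves(offset=[[0,0,0.006],[0,0,0.012],[0,0,0.018],[0,0,0.024],[0,0,0.03],[0,0,0.036],[0,0,0.042],[0,0,0.048]], rot=[[0,0,0],[0,0,0],[0,0,0],[0,0,0],[0,0,0],[0,0,0],[0,0,0],[0,0,0]], jaw=[-1,-1,-1,-1,-1,-1,-1,-1])

```text
t: 16.4
tool_pos: [571.3, 391.0, 73.3]
tcp_rot: [3.131, 0.241, 0.001]
ft_force: [-0.1, -0.2, -1.6]
gripper_width: 0.274
gripper_force: 30.0
```

Call:
apply_moves(offset=[[0,0,0.008],[0,0,0.016],[0,0,0.026],[0,0,0.036],[0,0,0.046],[0,0,0.056],[0,0,0.062],[0,0,0.062]], rot=[[0,0,0],[0,0,0],[0,0,0],[0,0,0],[0,0,0],[0,0,0],[0,0,0],[0,0,0]], jaw=[-1,-1,-1,-1,-1,-1,-1,-1])

```text
t: 17.2
tool_pos: [571.1, 390.8, 60.6]
tcp_rot: [3.131, 0.241, 0.0]
ft_force: [0.5, 0.0, -1.3]
gripper_width: 0.268
gripper_force: 30.0
```

Run:
```python
from h import *
import pickle
p,R=load(); save(p+R@[-.8,-1.2,78],R); state()
t,s=[cap(n) for n in("top","side")]
cv2.imwrite("pics/both6.png",np.hstack([cv2.resize(t["frame"][140:260,90:270],(400,267)),cv2.resize(s["frame"][190:330,100:310],(400,267))]))
```

```text
t 17.2 tcp [571.1 390.8  60.6] yaw -81.21 cmd [571.1 391.2  62.1] err rot [-0.1   0.    0.01] F [ 0.5  0.  -1.3] w 0.268 29.996735751628876 q [-0.26  0.57 -0.58  1.47  0.32  1.2  -2.3 ]
```

View pics/both6.png

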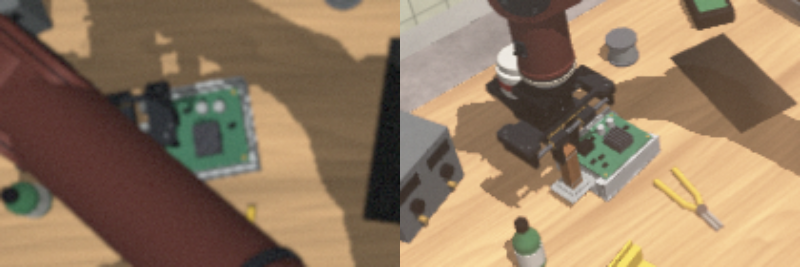

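Both crops show the board down between the stand's lips, at top crop (210,130) and side crop (610,150), and its weight is off the wrist. Before withdrawing I'll check that the corridor is clear.

Run:
```python
from h import *
import pickle
c=pickle.load(open("top1.pkl","rb")); P=cloud(c).reshape(-1,3)
th=np.radians(8.8); a=np.array([-np.sin(th),np.cos(th)]); b=np.array([np.cos(th),np.sin(th)]); C=np.array([585.4,304.4])
u,v=(P[:,:2]-C)@a,(P[:,:2]-C)@b
for lo,hi in((-150,-110),(-110,-90),(-90,-70),(-70,-45),(-45,45),(45,70),(70,100)):
    m=(v>lo)&(v<hi)&(u>90)&(u<400)&(P[:,2]>12); print(lo,hi,m.sum(),(u[m].min().round(),u[m].max().round(),P[m,2].max().round()) if m.any() else "")
```

```text
-150 -110 0 
-110 -90 0 
-90 -70 5 (np.float64(229.0), np.float64(234.0), np.float64(55.0))
-70 -45 206 (np.float64(210.0), np.float64(250.0), np.float64(112.0))
-45 45 81 (np.float64(210.0), np.float64(242.0), np.float64(112.0))
45 70 0 
70 100 0
```

```bash
cat > w.py <<'E'
from h import *
th=np.radians(8.8); a=np.array([-np.sin(th),np.cos(th)]); b=np.array([np.cos(th),np.sin(th)]); C=np.array([585.4,304.4])
def wp(d,z):
    k=np.clip((d-10)/70,0,1); f=np.radians(4*k); tip=np.array([-67+d,-.8+2*k])
    if d>80: tip=np.array([13,1.2])+(d-80)*np.array([np.cos(f),np.sin(f)])
    h=tip+155*np.array([np.cos(f),np.sin(f)]); return (*(C+a*h[0]+b*h[1]),z,-81.2-4*k)
E
python3 - <<'E'
from w import *
plan([[wp(d,62) for d in r] for r in ((5,10,24,38,52,66,80,80),(10+80,102,114,126,138,148,150,150))],-1)
state()
E
```

```text
OFF [[0.001, -0.025, 0.001], [0.001, -0.05, 0.001], [0.013, -0.12, 0.001], [0.026, -0.19, 0.001], [0.039, -0.26, 0.001], [0.052, -0.329, 0.001], [0.065, -0.398, 0.001], [0.065, -0.398, 0.001]] ROT [[0.0, 0.0, 0.0], [0.0, 0.0, 0.0], [0.0, 0.0, 0.018], [0.0, 0.0, 0.036], [0.0, 0.0, 0.053], [0.0, 0.0, 0.071], [0.0, 0.0, 0.089], [0.0, 0.0, 0.089]] JAW [-1, -1, -1, -1, -1, -1, -1, -1] 
OFF [[0.0, -0.05, 0.0], [0.0, -0.11, 0.0], [0.0, -0.17, 0.0], [0.0, -0.23, 0.0], [0.0, -0.29, 0.0], [0.0, -0.34, 0.0], [0.0, -0.35, 0.0], [0.0, -0.35, 0.0]] ROT [[0.0, 0.0, 0.0], [0.0, 0.0, 0.0], [0.0, 0.0, 0.0], [0.0, 0.0, 0.0], [0.0, 0.0, 0.0], [0.0, 0.0, 0.0], [0.0, 0.0, 0.0], [0.0, 0.0, 0.0]] JAW [-1, -1, -1, -1, -1, -1, -1, -1] 
t 17.3 tcp [571.2 391.   60.9] yaw -81.21 cmd [565.9 541.6  61.9] err rot [-0.08  0.03 -3.99] F [ 0.2  0.5 -2.3] w 0.275 29.99685376882553 q [-0.26  0.57 -0.58  1.46  0.32  1.2  -2.3 ]
```

Call:
apply_moves(offset=[[0.001,-0.025,0],[0.001,-0.05,0],[0.013,-0.12,0],[0.026,-0.19,0],[0.039,-0.26,0],[0.052,-0.329,0],[0.065,-0.398,0],[0.065,-0.398,0]], rot=[[0,0,0],[0,0,0],[0,0,0.018],[0,0,0.036],[0,0,0.053],[0,0,0.071],[0,0,0.089],[0,0,0.089]], jaw=[-1,-1,-1,-1,-1,-1,-1,-1])

```text
t: 18.1
tool_pos: [570.4, 474.9, 60.5]
tcp_rot: [-3.139, -0.135, 0.001]
ft_force: [-0.6, 0.1, -2.4]
gripper_width: 0.274
gripper_force: 30.0
```

Run:
```python
from w import *
state()
c=cap("side"); P=cloud(c).reshape(-1,3); u,v=(P[:,:2]-C)@a,(P[:,:2]-C)@b
m=(u>195)&(u<290)&(v<20)&(v>-110)&(P[:,2]>12)&(P[:,2]<60); print("flux side",m.sum(),np.percentile(u[m],[2,50,98]),np.percentile(v[m],[2,50,98]))
cv2.imwrite("pics/s7.png",cv2.resize(c["frame"][190:360,60:310],(750,510)))
```

```text
t 18.1 tcp [570.4 474.9  60.5] yaw -85.09 cmd [565.9 541.6  61.9] err rot [ 0.01 -0.02 -0.11] F [-0.6  0.1 -2.4] w 0.274 29.997349977493286 q [-0.4   0.66 -0.55  1.32  0.35  1.26 -2.45]
flux side 153 [214.59302033 241.44662422 253.8814991 ] [-73.1569286  -66.51608037 -44.21780994]
```

View pics/s7.png

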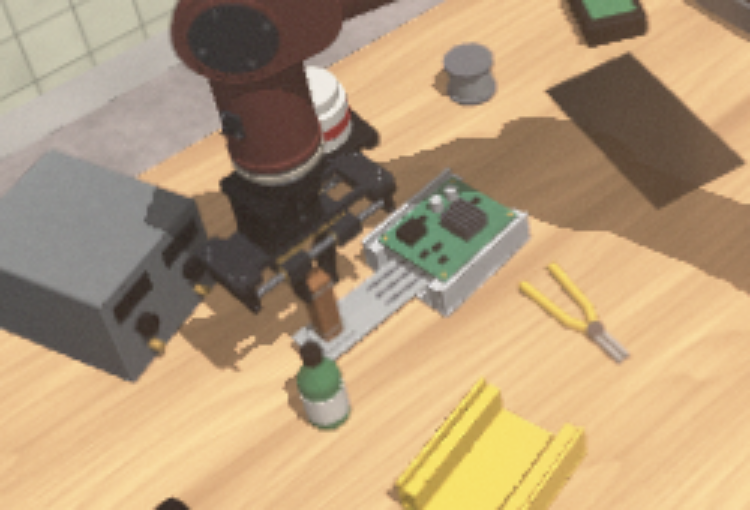

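The board stays on the stand, at crop (445,225), while the blade draws out. The flux bottle at (322,390) clears the blade, so I'll continue, then lift.

Call:
apply_moves(offset=[[0,-0.05,0],[0,-0.11,0],[0,-0.17,0],[0,-0.23,0],[0,-0.29,0],[0,-0.34,0],[0,-0.35,0],[0,-0.35,0]], rot=[[0,0,0],[0,0,0],[0,0,0],[0,0,0],[0,0,0],[0,0,0],[0,0,0],[0,0,0]], jaw=[-1,-1,-1,-1,-1,-1,-1,-1])

```text
t: 18.95
tool_pos: [565.7, 541.8, 60.4]
tcp_rot: [3.137, 0.132, 0.0]
ft_force: [0.2, 0.4, -1.2]
gripper_width: 0.27
gripper_force: 30.0
```

Call:
apply_moves(offset=[[0,0,-0.1],[0,0,-0.2],[0,0,-0.35],[0,0,-0.5],[0,0,-0.6],[0,0,-0.6],[0,0,-0.6]], rot=[[0,0,0],[0,0,0],[0,0,0],[0,0,0],[0,0,0],[0,0,0],[0,0,0]], jaw=[-1,-1,-1,-1,-1,-1,-1])

```text
t: 19.65
tool_pos: [566.3, 541.0, 180.2]
tcp_rot: [3.137, 0.13, 0.001]
ft_force: [0.1, 0.3, -2.4]
gripper_width: 0.27
gripper_force: 30.0
```

Run:
```python
from w import *
p,R=load(); save(p+R@[0,0,-120],R); state()
plan([[t] for t in [(560,400,182,-65),(545,230,182,-40),(530,80,150,-15),(524,17.7,80,-9.8)]],-1)
```

```text
t 19.65 tcp [566.3 541.  180.2] yaw -85.25 cmd [565.9 541.6 181.9] err rot [-0.11  0.04  0.05] F [ 0.1  0.3 -2.4] w 0.27 29.99675452709198 q [-0.52  0.68 -0.56  1.03  0.34  1.51 -2.48]
OFF [[-0.088, 0.703, -0.001]] ROT [[0.0, 0.0, -0.449]] JAW [-1] 
OFF [[-0.428, 0.738, 0.0]] ROT [[0.0, 0.0, -0.555]] JAW [-1] 
OFF [[-0.622, 0.425, 0.16]] ROT [[0.0, 0.0, -0.556]] JAW [-1] 
OFF [[-0.309, 0.052, 0.35]] ROT [[0.0, 0.0, -0.116]] JAW [-1]
```

Call:
apply_moves(offset=[[-0.02,0.15,0],[-0.04,0.35,0],[-0.07,0.55,0],[-0.088,0.703,0],[-0.088,0.703,0],[-0.088,0.703,0],[-0.088,0.703,0]], rot=[[0,0,-0.1],[0,0,-0.22],[0,0,-0.34],[0,0,-0.449],[0,0,-0.449],[0,0,-0.449],[0,0,-0.449]], jaw=[-1,-1,-1,-1,-1,-1,-1])

```text
t: 20.35
tool_pos: [559.3, 400.6, 179.7]
tcp_rot: [3.066, 0.68, -0.002]
ft_force: [-1.0, 0.3, -1.7]
gripper_width: 0.271
gripper_force: 30.0
```

Call:
apply_moves(offset=[[-0.1,0.17,0],[-0.2,0.34,0],[-0.3,0.52,0],[-0.4,0.69,0],[-0.428,0.738,0],[-0.428,0.738,0],[-0.428,0.738,0]], rot=[[0,0,-0.13],[0,0,-0.26],[0,0,-0.39],[0,0,-0.52],[0,0,-0.555],[0,0,-0.555],[0,0,-0.555]], jaw=[-1,-1,-1,-1,-1,-1,-1])

```text
t: 21.05
tool_pos: [544.6, 231.9, 181.0]
tcp_rot: [2.847, 1.327, 0.0]
ft_force: [0.4, 0.7, -1.1]
gripper_width: 0.271
gripper_force: 30.0
```

Call:
apply_moves(offset=[[-0.15,0.1,0.04],[-0.3,0.2,0.08],[-0.45,0.3,0.12],[-0.6,0.41,0.155],[-0.622,0.425,0.16],[-0.622,0.425,0.16],[-0.622,0.425,0.16]], rot=[[0,0,-0.14],[0,0,-0.28],[0,0,-0.42],[0,0,-0.53],[0,0,-0.556],[0,0,-0.556],[0,0,-0.556]], jaw=[-1,-1,-1,-1,-1,-1,-1])

```text
t: 21.75
tool_pos: [530.2, 82.7, 149.5]
tcp_rot: [2.491, 1.914, 0.001]
ft_force: [-0.5, 0.5, -1.2]
gripper_width: 0.276
gripper_force: 30.0
```

Call:
apply_moves(offset=[[-0.15,0.025,0.1],[-0.25,0.04,0.2],[-0.309,0.052,0.3],[-0.309,0.052,0.35],[-0.309,0.052,0.35],[-0.309,0.052,0.35],[-0.309,0.052,0.35]], rot=[[0,0,-0.06],[0,0,-0.116],[0,0,-0.116],[0,0,-0.116],[0,0,-0.116],[0,0,-0.116],[0,0,-0.116]], jaw=[-1,-1,-1,-1,-1,-1,-1])

```text
t: 22.45
tool_pos: [525.0, 19.2, 80.5]
tcp_rot: [2.399, 2.024, 0.002]
ft_force: [-0.2, 0.8, -0.7]
gripper_width: 0.272
gripper_force: 30.0
```

Run:
```python
from w import *
state()
plan([[(520.5,18.3,56,-9.8)],[(520.5,18.3,44,-9.8)]],-1)
```

```text
t 22.45 tcp [525.   19.2  80.5] yaw -9.69 cmd [524.   17.7  80.1] err rot [-0.14 -0.03 -0.09] F [-0.2  0.8 -0.7] w 0.272 29.99929368495941 q [ 0.49  0.23 -0.68  1.87  0.16  1.1  -0.42]
OFF [[0.0, -0.018, 0.12]] ROT [[0.0, 0.0, 0.0]] JAW [-1] 
OFF [[0.0, 0.0, 0.061]] ROT [[0.0, 0.0, 0.0]] JAW [-1]
```

Call:
apply_moves(offset=[[0,-0.01,0.03],[0,-0.018,0.06],[0,-0.018,0.09],[0,-0.018,0.12],[0,-0.018,0.12]], rot=[[0,0,0],[0,0,0],[0,0,0],[0,0,0],[0,0,0]], jaw=[-1,-1,-1,-1,-1])

```text
t: 22.95
tool_pos: [519.8, 18.0, 54.3]
tcp_rot: [2.403, 2.023, -0.003]
ft_force: [-0.0, 0.3, -1.4]
gripper_width: 0.273
gripper_force: 30.0
```

Call:
apply_moves(offset=[[0,0,0.01],[0,0,0.02],[0,0,0.03],[0,0,0.04],[0,0,0.05],[0,0,0.056],[0,0,0.06],[0,0,0.06]], rot=[[0,0,0],[0,0,0],[0,0,0],[0,0,0],[0,0,0],[0,0,0],[0,0,0],[0,0,0]], jaw=[-1,-1,-1,-1,-1,-1,-1,-1])

```text
t: 23.75
tool_pos: [520.6, 18.2, 43.3]
tcp_rot: [2.402, 2.023, -0.001]
ft_force: [0.6, -0.1, -2.3]
gripper_width: 0.268
gripper_force: 30.0
```

Run:
```python
from w import *
state()
```

```text
t 23.75 tcp [520.6  18.2  43.3] yaw -9.79 cmd [520.5  18.3  43.9] err rot [-0.05 -0.07  0.01] F [ 0.6 -0.1 -2.3] w 0.268 29.999349117279053 q [ 0.48  0.27 -0.67  1.91  0.19  1.03 -0.45]
```

Call:
apply_moves(offset=[[0,0,0.003],[0,0,0.003],[0,0,0.003],[0,0,0.003],[0,0,0.003],[0,0,0.003],[0,0,0.003],[0,0,0.003]], rot=[[0,0,0],[0,0,0],[0,0,0],[0,0,0],[0,0,0],[0,0,0],[0,0,0],[0,0,0]], jaw=[-1,-1,0,0,0.5,0.5,0.5,0.5])

```text
t: 24.55
tool_pos: [520.6, 18.1, 42.7]
tcp_rot: [2.402, 2.023, -0.001]
ft_force: [0.7, 0.2, -0.5]
gripper_width: 0.711
gripper_force: 0.0
```

Call:
apply_moves(offset=[[0,0,0],[0,0,0],[0,0,0],[0,0,-0.1],[0,0,-0.3],[0,0,-0.5],[0,0,-0.7],[0,0,-0.8]], rot=[[0,0,0],[0,0,0],[0,0,0],[0,0,0],[0,0,0],[0,0,0],[0,0,0],[0,0,0]], jaw=[0.5,0.5,0.5,0.5,0.5,0.5,0.5,0.5])

```text
t: 25.35
tool_pos: [521.7, 18.7, 206.4]
tcp_rot: [2.399, 2.021, 0.004]
ft_force: [0.1, 0.5, -0.6]
gripper_width: 0.753
gripper_force: 0.0
```

Call:
apply_moves(offset=[[-0.2,-0.1,-0.2],[-0.45,-0.2,-0.2],[-0.7,-0.3,-0.2],[-0.95,-0.35,-0.2],[-0.95,-0.35,-0.2],[-0.95,-0.35,-0.2]], rot=[[0,0,0.15],[0,0,0.3],[0,0,0.5],[0,0,0.6],[0,0,0.6],[0,0,0.6]], jaw=[0.5,0.5,0.5,0.5,0.5,0.5])

```text
t: 25.95
tool_pos: [417.8, -159.7, 243.0]
tcp_rot: [2.811, 1.399, -0.001]
ft_force: [0.5, 1.4, -0.7]
gripper_width: 0.749
gripper_force: 0.0
```

Call:
apply_moves(offset=[[-0.2,0,0],[-0.45,0,0],[-0.7,0,0],[-0.8,0,0],[-0.8,0,0],[-0.8,0,0]], rot=[[0,0,0.15],[0,0,0.3],[0,0,0.5],[0,0,0.6],[0,0,0.6],[0,0,0.6]], jaw=[0.5,0.5,0.5,0.5,0.5,0.5])

```text
t: 26.55
tool_pos: [324.3, -284.0, 243.1]
tcp_rot: [3.058, 0.716, 0.001]
ft_force: [0.4, 0.9, -0.1]
gripper_width: 0.749
gripper_force: 0.0
```

Run:
```python
from w import *
import pickle
state()
fs=[cap("top") for _ in range(6)]; t=fs[0]; s=cap("side"); t["depth"]=np.median([np.where(f["depth"]==0,np.nan,f["depth"]) for f in fs],0)
pickle.dump((t,s),open("ts8.pkl","wb"))
cv2.imwrite("pics/both8.png",np.vstack([cv2.resize(t["frame"][140:260,90:430],(793,280)),cv2.resize(s["frame"][150:330,100:400],(500,300))[:,:][:, :].copy() if 0 else cv2.copyMakeBorder(cv2.resize(s["frame"][150:330,100:400],(500,300)),0,0,0,293,cv2.BORDER_CONSTANT)]))
P=cloud(t);Z=P[...,2]; H,S,V=cv2.split(cv2.cvtColor(t["frame"],cv2.COLOR_BGR2HSV))
def r(n,m,roi,z):
    u0,u1,v0,v1=roi; M=np.zeros(Z.shape,np.uint8); M[v0:v1,u0:u1]=m[v0:v1,u0:u1]
    k,l,st,_=cv2.connectedComponentsWithStats(M); M=(l==1+np.argmax(st[1:,4])).astype(np.uint8)
    cn=cv2.findContours(M,cv2.RETR_EXTERNAL,cv2.CHAIN_APPROX_NONE)[0][0][:,0]; W=at_z(t,cn,z)[:,:2]
    print(n,cv2.minAreaRect(W.astype(np.float32)),"z",np.nanmedian(Z[M>0])); return M
r("mat",V<45,(245,315,148,250),3); r("blade",(V>90)&(S<50),(265,303,155,245),6); r("handle",Z>70,(260,310,150,245),95)
M=r("board",(H>40)&(H<85)&(S>70),(145,215,165,228),45)
q=P[M>0]; A=np.c_[(q[:,:2]-C)@a,(q[:,:2]-C)@b,np.ones(len(q))]; m=np.abs(q[:,2]-46)<6; print("plane",np.linalg.lstsq(A[m],q[m][:,2],rcond=None)[0])
r("stand+board",Z>30,(145,215,165,228),46)
```

```text
t 26.55 tcp [ 324.3 -284.   243.1] yaw -63.63 cmd [520.5  18.3  43.9] err rot [-8.000e-02 -1.000e-02  5.385e+01] F [ 0.4  0.9 -0.1] w 0.749 0.0 q [ 0.95 -0.13 -0.3   1.85 -0.04  1.41 -0.45]
mat ((580.9468994140625, 6.93255615234375), (122.5423355102539, 242.75660705566406), 80.33675384521484) z 3.448609852790665
blade ((583.3983154296875, 7.620475769042969), (57.94618225097656, 187.1091766357422), 80.40132141113281) z 6.619782073829123
handle ((518.4759521484375, 18.743431091308594), (25.015443801879883, 25.156757354736328), 88.47956848144531) z 97.86970607607472
board ((585.4862060546875, 301.0996398925781), (96.17676544189453, 117.42779541015625), 9.221192359924316) z 45.518533598312345
plane [2.45056596e-03 3.22234902e-03 4.54635470e+01]
stand+board ((585.4439697265625, 303.82891845703125), (123.99549865722656, 141.57208251953125), 8.718137741088867) z 45.60524233019905
```

View pics/both8.png

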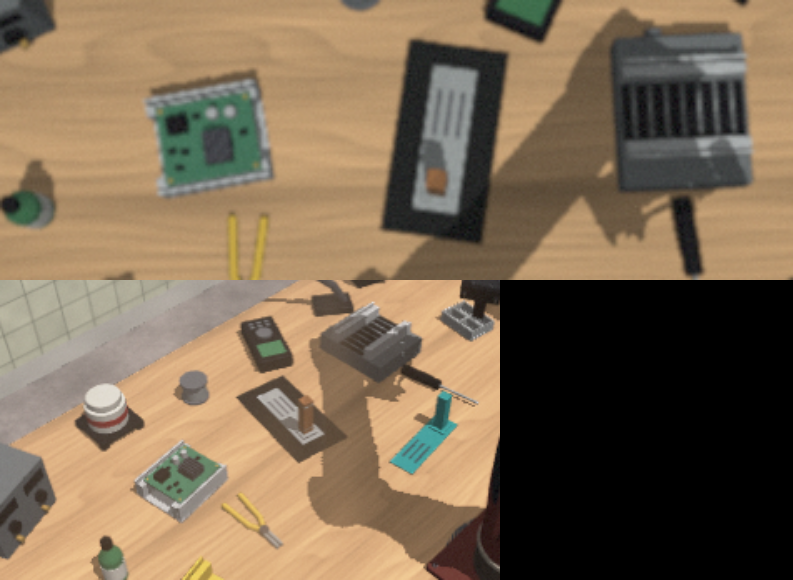

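Run:
```python
from w import *
import pickle
t,s=pickle.load(open("ts8.pkl","rb"))
K=t["camera_matrix"];R=np.array(t["R"]);T=np.array(t["t"])
for n,c in(("top",t),("side",s)):
    K=c["camera_matrix"];R=np.array(c["R"]);T=np.array(c["t"])
    def prof(us,vs,z):
        X=np.c_[C+np.outer(us,a)+np.outer(vs,b),np.full(len(us),z)]@R.T+T; q=X[:,:2]/X[:,2:]; q=q*(1+c["k1"]*(q**2).sum(1,keepdims=True)); uv=(q*[K[0,0],K[1,1]]+[K[0,2],K[1,2]]).astype(np.float32)
        f=c["frame"].astype(np.float32); g=f[...,1]-f[...,2]
        return cv2.remap(g,uv[None,:,0].copy(),uv[None,:,1].copy(),cv2.INTER_LINEAR)[0]
    us=np.arange(-75,76.)
    for v in(-42,-25,0,25,42):
        g=cv2.GaussianBlur(prof(us,np.full_like(us,v),45)[None],(3,1),0)[0]; h=np.percentile(g,70)/2; i=np.where(g>h)[0]; print(n,"v",v,us[i[0]],us[i[-1]],(us[i[0]]+us[i[-1]])/2)
    for u in(-50,-30,0,20,50):
        vs=np.arange(-60,61.); g=prof(np.full_like(vs,u),vs,45); h=np.percentile(g,70)/2; i=np.where(g>h)[0]; print(n,"u",u,vs[i[0]],vs[i[-1]])
```

```text
top v -42 -52.0 48.0 -2.0
top v -25 -63.0 55.0 -4.0
top v 0 -62.0 55.0 -3.5
top v 25 -63.0 56.0 -3.5
top v 42 -61.0 47.0 -7.0
top u -50 -49.0 48.0
top u -30 -51.0 50.0
top u 0 -50.0 50.0
top u 20 -50.0 48.0
top u 50 -40.0 40.0
side v -42 -55.0 55.0 0.0
side v -25 -62.0 55.0 -3.5
side v 0 -62.0 56.0 -3.0
side v 25 -63.0 57.0 -3.0
side v 42 -64.0 57.0 -3.5
side u -50 -50.0 48.0
side u -30 -53.0 50.0
side u 0 -51.0 49.0
side u 20 -51.0 49.0
side u 50 -52.0 39.0
```

The checks show:
- **Board:** flat (plane slope under 0.004, top at 45.5), between the lips, and about 3 mm off centre along the rails.
- **Spatula:** flat on the mat and well within it (blade centre 2.5 mm from the mat's).
- **Bystanders:** none look moved.

Handing in.

```bash
python3 -c "
from bench import robot
print(robot.finish_job())"
```

```text
the job is handed in; nothing more can be done
None
```

The job is handed in at about 27 s of the 72 s: the board lies flat on both cooling-stand rails between the lips, about 3 mm off centre along them, and the spatula is back flat within the mat; no verdict came back.

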